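# Hold a blood tube over the empty centrifuge bucket

### The arm

A 7-joint arm with a two-finger parallel gripper is mounted at the origin on the work surface. World frame = base frame: x ahead of the robot, y to its left, z up, the work surface at z = 0. Lengths are in m, angles in rad, forces in N, time in s.
With the tool pointing down it reaches from about 0.4 to 0.875 m from the base axis. Payload 19.3 kg.
Tool frame: the origin (TCP) lies between the finger pads; the fingertips stand 17 mm ahead of it and the grasp point (between the pads) lies 2 mm behind it; z points along the fingers, x is the direction in which the jaws open and shut, and the axes are right-handed (so a half turn about z gives the same grasp; the last joint's range is limited). The gripper opens to 85 mm and grips with 20 to 120 N. Pads are 22 mm wide; open, the fingers measure 114 mm over their backs; the gripper's body (76 mm by 85 mm) begins 54 mm behind the grasp point. The pads swing forward as they close: fully open they stand 13 mm farther back than shut.
Start: joints at [-1.253, 0.521, -0.036, 1.599, 0.021, 1.021, -0.113], TCP at [0.236, 0.579, 0.248] pointing down, gripper open.
Joint ranges: [-2.91, 2.91], [-0.3, 2.13], [-1.5, 1.42], [0.17, 2.43], [-1.26, 4.41], [0.16, 1.93], [-2.52, 2.52]. Speed limits (rad/s): [1.89, 1.89, 2.39, 2.39, 3.01, 3.01, 3.01].

### API

Orientations are given as [roll, pitch, yaw] about the fixed x, y, z axes, in that order (R = Rz(yaw) Ry(pitch) Rx(roll)).
In Python, from workcell import bot gives the robot as it stands. The module is installed in compiled form; this text tells all that it offers.
- The arm moves only by the tool arm_command, never from a script. Its argument "targets" is a list of rows, each a list of 6 numbers: the shift along the tool's x, y, z in mm, then the turn, a rotation vector about the tool's x, y, z in degrees. In form: [[x, y, z, wx, wy, wz], ...]. A call has 1 to 8 rows; each row shifts and turns the pose as measured when the row begins, along the tool's axes as they then stand; what a row does not reach is not made up. A row lasts 1/10 s, in which the tool goes at most 50 mm and 8.59 degrees, less where a joint would pass 70% of its speed; a pose out of reach is approached as far as the arm can. A call is refused whole if a number of a shift passes 50 or a number of a turn 8.59, either way. A call with a gripper value outside its range is refused whole. "grip" is the opening in per cent of the stroke, from 0 (shut) to 100 (fully open), set as the call begins (left out, the last holds). The fingers move at their own pace and stop on an object; "grip_force" is the grip in N (left out, the last holds). Time passes only in rows, so rows that do not move let the fingers close. It gives the time, the measured TCP pose, the force and the opening at its end, in the units of the state.
- bot.observe(): the state, without advancing time (a new reading comes with each control period).
- bot.grab_frame(name): name is "scene" or "side" or "wrist"; returns a dict with "color" (400x640x3 uint8, red, green, blue), "depth" (400x640 float32, m along the optical axis (not along the pixel's ray), 0 where there is no reading), "fov_y" (degrees; the focal length in pixels is half the picture's height over the tangent of half this angle, whatever the lens; pixels are square), "cx", "cy" (the principal point, pixels), "D" ([k1, k2, p1, p2, k3] as OpenCV has them; the pictures are not rectified), "R" (3x3) and "t" (3): a world point X has camera coordinates R X + t; the wrist camera has in their place "hand_eye" (4x4, takes a point from camera to tool coordinates, whose origin is the TCP and whose axes are the tool frame's). Camera axes: x right, y down, z forward; pixel columns grow to the right and rows downward; lengths in m; the calibration is good to about 2 mm. A picture is of the moment at which its call begins: read the wrist's pose just before it.
- bot.job_done(): hands the job in, once; it reports no verdict.
The state is a dict: "clock": time; "qpos": joint angles; "qd": joint speeds; "joint_efforts": joint torques, N m; "position": TCP position; "tool_rot": TCP orientation; "force": force on the tool from outside, world axes, zero at the start; "moment": the same for the moment, N m; "grip_width": finger opening in m.
Only numpy, scipy, OpenCV 4.12 (cv2) and the standard library are available. Lean on these libraries where they do the work, as an engineer would, in place of code of your own. Each camera call takes 0.05 s, during which the arm holds its last target. There are 200 camera calls.

### The job

Take the tall capped tube out of the white rack and carry it upright to the open centrifuge, then stop with it upright and centred over the one empty bucket of the rotor, its bottom about 1 cm above the bucket's mouth, and finish while still holding it there without moving, so that it can be checked before loading. It is thin glass: grip it lightly, with no more than 40 N, and do not let it or the arm touch the centrifuge, turn its rotor or disturb anything else on the table.

Things in the scene. Friction and masses are not known exactly. Their poses are not given: they have to be found in the camera images.
- tall_tube_center (a point): Centre, half-way up, of the loose tall capped blood tube: a round glass tube 16 mm in diameter and 110 mm long over all, about 15 to 30 g, dark red below, with an 18 mm long, 17 mm wide blue cap on top. It stands upright in one hole of the rack, its bottom 8 mm above the table and its top 118 mm above the table, so 68 mm stand out above the rack. z points along the tube to the cap. The same cap is on all tubes; it is the only tall one in the rack.
- tall_tube_bottom (a point): The lowest point, on the axis, of the tall tube's rounded bottom, 55 mm below its centre; z points up along the tube to the cap.
- tall_tube: The tall tube itself; origin at the bottom of the tube, z along it to the cap.
- rack: Fixed white plastic tube rack, a block 190 x 42 mm and 50 mm high, with four upright 18 mm holes, 42 mm deep, in one row along its x at -67.5, -22.5, 22.5 and 67.5 mm (45 mm apart). Origin at the centre of its underside on the table, x along the row, z up. Three tubes stand in it (one tall, two short), in holes that vary; one hole is free.
- centrifuge: Fixed round white table-top centrifuge, 320 mm in diameter at the foot, narrowing to 252 mm at its rim, which is 140 mm above the table. Open at the top (opening 226 mm wide); its smoked clear round lid (248 mm wide) stands open, leaning outward from a hinge at the rim on the machine's +y side, up to 0.38 m above the table. Origin on the table under the rotor's axis; z up, display on the -x side.
- rotor (a joint): Angle (rad) of the centrifuge's rotor about its upright axis, anticlockwise seen from above; at 0 the empty bucket lies on the centrifuge's +x side. It turns freely with slight friction and stays where it is. The rotor has four upright grey buckets 90 degrees apart, axes 60 mm from the rotor's axis, mouths 115 mm above the table. Three hold capped tubes like the tall one, tops 166 mm above the table; the fourth is empty. The hub between them is 124 mm high.
- empty_bucket (a point): Centre of the mouth of the one empty bucket of the rotor, at the height of its rim, 115 mm above the table; the mouth is 29 mm wide inside and 36 mm outside, z up. It lies 25 mm below the machine's rim.
- short_tube_a: Bystander: loose short capped tube, 16 mm in diameter and 75 mm long, standing in a hole of the rack, top 83 mm above the table. Origin at its bottom.
- short_tube_b: Bystander: another short tube like short_tube_a, in another hole of the rack.
- swab_jar: Bystander: pale jar with a steel cap, 56 mm in diameter, 100 mm high, standing between rack and centrifuge. Origin at the centre of its underside.
- tape_roll: Bystander: black roll 64 mm in diameter, 50 mm high, standing on its flat end. Origin at the centre of its underside.
- glass_dish: Bystander: round glass dish 140 mm wide, 32 mm high. Origin at the centre of its underside.
- pump_bottle: Bystander: amber bottle with a black pump, 62 mm in diameter, 179 mm high. Origin at the centre of its underside.
- wipes_box: Bystander: cardboard box 100 x 60 x 45 mm high. Origin at the centre of its underside.
There are look-alikes about, which are no part of the job. Leave any yellow look-alike of the tall_tube alone.

How it is judged:
By the outcome, as a careful person would: the job done as asked, in the order asked, and still so for the second after the job is handed in, while the arm keeps its last pose, push and grip.
It also fails if it takes over 42 s, if anything falls off the work surface, if the arm or the gripper's body presses on something with over 40 N, if the wrist force passes 120 N, or if a joint passes its speed limit or range.

## Working session

There is one attempt and no reset: what is moved stays moved. The work goes in short steps, Python scripts to look and compute and a tool call to move; the robot and the scene stay as the last step left them, time stands still between calls to the robot, and variables do not carry over. Pictures are saved under pics/ and viewed, about 8 in all and at most 12, crops included, and the job is handed in when it is done.

Besides the shell and the picture viewer there is one more tool, called after "Request:" by a JSON object that holds its "fn" and its "kwargs", one argument or row to a line. arm_command: Moves the arm, as the interface text tells. Its arguments: {"type":"object","properties":{"targets":{"type":"array"},"grip":{"type":"number"},"grip_force":{"type":"number"}},"required":["targets"]}

```bash
mkdir -p pics
cat > h.py <<'E'
import numpy as np, cv2
from workcell import bot
from scipy.spatial.transform import Rotation as Ro
def cam(f):
    h=f["color"].shape[0]; fl=h/2/np.tan(np.radians(f["fov_y"])/2)
    return np.array([[fl,0,f["cx"]],[0,fl,f["cy"]],[0,0,1]])
def grab(n):
    s=bot.observe(); f=bot.grab_frame(n)
    f["K"]=cam(f); f["D"]=np.array(f["D"],float)
    if n=="wrist":
        T=np.eye(4); T[:3,:3]=Ro.from_euler("xyz",s["tool_rot"]).as_matrix(); T[:3,3]=s["position"]
        C=T@np.array(f["hand_eye"])
        f["R"]=C[:3,:3].T; f["t"]=-C[:3,:3].T@C[:3,3]
    f["R"]=np.array(f["R"]); f["t"]=np.array(f["t"])
    return f
def ray(f,px):
    p=cv2.undistortPoints(np.array(px,float).reshape(-1,1,2),f["K"],f["D"]).reshape(-1,2)
    d=np.c_[p,np.ones(len(p))]@f["R"]
    return -f["R"].T@f["t"],d
def plane(f,px,z):
    o,d=ray(f,px); return o+d*((z-o[2])/d[:,2])[:,None]
def cloud(f):
    h,w=f["depth"].shape; v,u=np.mgrid[:h,:w]
    o,d=ray(f,np.c_[u.ravel(),v.ravel()])
    return (o+d*f["depth"].reshape(-1,1)).reshape(h,w,3)
def proj(f,X):
    return cv2.projectPoints(np.array(X,float).reshape(-1,1,3),cv2.Rodrigues(f["R"])[0],f["t"],f["K"],f["D"])[0].reshape(-1,2)
def save(f,n): cv2.imwrite(f"pics/{n}.png",f["color"][...,::-1])
def tri(f1,p1,f2,p2):
    o1,d1=ray(f1,p1);o2,d2=ray(f2,p2);d1=d1[0]/np.linalg.norm(d1[0]);d2=d2[0]/np.linalg.norm(d2[0])
    s=np.linalg.lstsq(np.c_[d1,-d2],o2-o1,rcond=None)[0]
    a,b=o1+s[0]*d1,o2+s[1]*d2
    return (a+b)/2,np.linalg.norm(a-b)
E
python3 - <<'E'
from h import *
s=bot.observe(); print({k:np.round(v,3) for k,v in s.items()})
for n in ["scene","side","wrist"]:
    f=grab(n); save(f,n+"0"); print(n,f["fov_y"],f["D"],-f["R"].T@f["t"],f["R"][2], (f["depth"]>0).mean())
    if n=="wrist": print(np.round(f["hand_eye"],3))
a=[cv2.imread(f"pics/{n}0.png") for n in ["scene","side"]]
E
```

```text
{'clock': np.float64(0.0), 'qpos': array([-1.253,  0.522, -0.036,  1.6  ,  0.021,  1.021, -0.113]), 'qd': array([ 0.001, -0.   , -0.   , -0.001,  0.   , -0.   ,  0.   ]), 'joint_efforts': array([ 0.0000e+00, -9.2711e+01,  1.9800e+00, -3.6993e+01,  1.8000e-02,
        8.0000e-03, -0.0000e+00]), 'position': array([0.236, 0.578, 0.248]), 'tool_rot': array([3.142e+00, 1.000e-03, 1.183e+00]), 'force': array([ 0.135,  0.878, -0.434]), 'moment': array([ 0.036,  0.041, -0.047]), 'grip_width': np.float64(0.086)}
scene 48.72908456427041 [-0.11138128  0.          0.          0.          0.        ] [ 1.28910751 -0.14139954  1.04617896] [-0.5970698   0.03723542 -0.80132464] 0.99592578125
side 51.519260767724745 [-0.04652862  0.          0.          0.          0.        ] [ 0.1896757  -0.63423749  0.82285565] [ 0.40024705  0.54079233 -0.73982833] 0.9959765625
wrist 65.93319478399805 [-0.02832397  0.          0.          0.          0.        ] [0.1647818  0.60745507 0.37366343] [ 0.27991104 -0.11496848 -0.95311702] 0.9959296875
[[ 1.    -0.     0.    -0.   ]
 [ 0.     0.953  0.303 -0.077]
 [-0.001 -0.303  0.953 -0.126]
 [ 0.     0.     0.     1.   ]]
```

View pics/scene0.png

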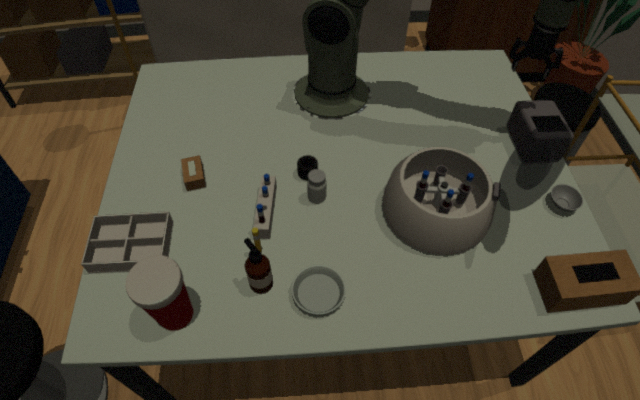

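View pics/side0.png

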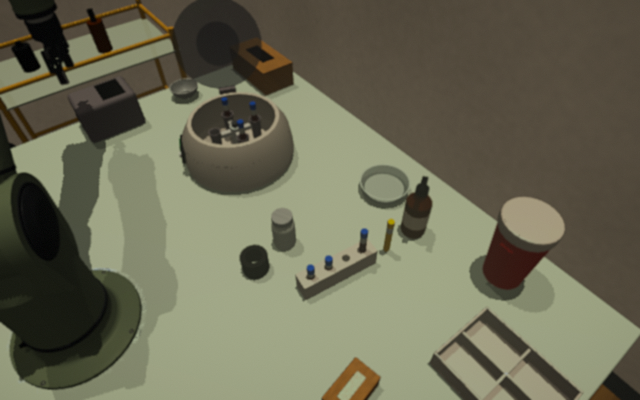

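The scene picture shows the rack at about (263,205), the centrifuge at (440,200) and the jar at (317,187). In the side picture the tall tube is at about (364,238), the free hole at (346,257), the yellow look-alike at (390,235) and the lid at (215,45). Next I'll measure the blue caps and zoom in.

Run:
```python
from h import *
out=[]
for n,(x0,y0,x1,y1) in dict(scene=(370,120,530,270),side=(160,60,320,210)).items():
    f=grab(n); P=cloud(f); hsv=cv2.cvtColor(f["color"],cv2.COLOR_RGB2HSV)
    m=cv2.inRange(hsv,(100,120,50),(130,255,255))
    k,l,st,c=cv2.connectedComponentsWithStats(m)
    for i in range(1,k):
        if st[i,4]<8: continue
        p=np.median(P[l==i],0); print(n,i,st[i],c[i].round(1),p.round(3))
    out.append(cv2.resize(f["color"][y0:y1,x0:x1,::-1],(400,375),interpolation=3))
    # high-level heights: table check, centrifuge rim
    if n=="scene":
        Z=P[...,2]; print("table z",np.median(Z[150:330,150:400]))
        q=P[(Z>0.13)&(Z<0.15)&(P[...,1]>0.1)&(P[...,0]>0.3)&(P[...,0]<0.95)&(P[...,1]<0.65)]
        print("rim",q.min(0),q.max(0))
        q=P[(Z>0.2)&(P[...,1]>0.1)&(P[...,0]>0.3)&(P[...,1]<0.8)&(P[...,0]<1)]; print("high",len(q),q.min(0) if len(q) else 0,q.max(0) if len(q) else 0)
        q=P[(Z>0.045)&(Z<0.055)&(P[...,1]<-0.1)&(P[...,0]>0.3)&(P[...,1]>-0.4)&(P[...,0]<0.8)]; print("rackish",q.min(0),q.max(0))
        for u,v in [(317,178),(307,165),(258,255),(319,290),(165,290)]: print((u,v),P[v,u].round(3))
cv2.imwrite("pics/crop1.png",np.hstack(out))
```

```text
scene 1 [423 170   6   5  23] [425.6 172.2] [0.546 0.2   0.165]
scene 2 [468 173   6   5  25] [470.6 174.8] [0.562 0.318 0.164]
scene 3 [264 174   5   5  17] [266. 176.] [ 0.459 -0.23   0.084]
scene 4 [262 186   5   5  18] [264.3 188.1] [ 0.502 -0.236  0.084]
scene 5 [448 190   6   5  23] [450.7 191.8] [0.615 0.25  0.165]
scene 6 [257 205   5   4  19] [258.9 206.4] [ 0.593 -0.246  0.119]
table z 0.0012859758282059985
rim [0.42941086 0.12508128 0.13000375] [0.6908593  0.38833692 0.14979553]
high 3681 [0.30125194 0.36635203 0.20001137] [0.74000018 0.59564728 0.52455969]
rackish [ 0.35163787 -0.27928107  0.04516242] [ 0.78758234 -0.10137292  0.05492966]
(317, 178) [ 0.492 -0.086  0.101]
(307, 165) [ 0.362 -0.109  0.013]
(258, 255) [ 0.759 -0.243  0.152]
(319, 290) [ 0.788 -0.102  0.006]
(165, 290) [ 0.859 -0.437  0.196]
side 1 [221  97   6   5  22] [223.8  99.2] [0.562 0.314 0.164]
side 2 [250 101   5   5  22] [252.  103.3] [0.614 0.248 0.164]
side 3 [237 119   6   6  28] [239.6 121.8] [0.545 0.195 0.164]
side 4 [361 229   6   6  28] [363.8 231.5] [ 0.588 -0.249  0.118]
side 5 [326 256   6   6  31] [328.3 258.7] [ 0.501 -0.239  0.083]
side 6 [308 265   6   7  34] [310.3 268. ] [ 0.455 -0.235  0.083]
```

View pics/crop1.png

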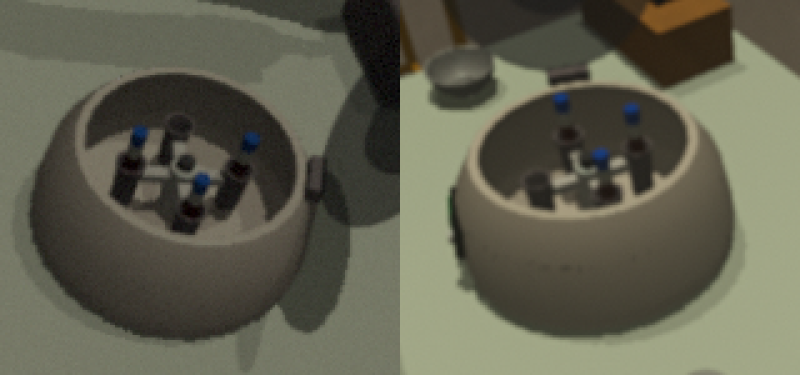

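The crop shows the empty bucket on the robot side of the rotor (left crop (178,125), right crop (540,185)) and three capped tubes in the others. Next I'll triangulate the caps, the yellow tube and the bucket.

Run:
```python
from h import *
a,b=grab("scene"),grab("side")
for n,p,q in [("tall",(258.9,206.4),(363.8,231.5)),("sA",(264.3,188.1),(328.3,258.7)),("sB",(266,176),(310.3,268)),("A",(425.6,172.2),(239.6,121.8)),("B",(470.6,174.8),(223.8,99.2)),("C",(450.7,191.8),(252,103.3)),
  ("empty",(370+178*.4,120+122*.4),(160+140*.4,60+177*.4))]:
    X,e=tri(a,p,b,q); print(n,X.round(4),round(e,4))
for f in (a,b):
    P=cloud(f); hsv=cv2.cvtColor(f["color"],cv2.COLOR_RGB2HSV)
    m=cv2.inRange(hsv,(18,120,60),(34,255,255))>0
    m&=(P[...,1]<-0.15)&(P[...,1]>-0.35)&(P[...,0]>.55)&(P[...,0]<.72); q=P[m]; print("yellow",len(q),np.median(q,0).round(3),q[:,2].max())
    lid=P[(P[...,2]>0.16)&(P[...,2]<.42)&(P[...,1]>.35)&(P[...,1]<.7)&(P[...,0]>.38)&(P[...,0]<.75)]
    if len(lid): print("lid",len(lid),np.percentile(lid,[2,98],axis=0).round(3))
```

```text
tall [ 0.5902 -0.247   0.1151] 0.0014
sA [ 0.501  -0.2366  0.0801] 0.0023
sB [ 0.4564 -0.2319  0.08  ] 0.0024
A [0.5451 0.1983 0.1635] 0.0027
B [0.5619 0.3179 0.1631] 0.0032
C [0.614  0.2501 0.1629] 0.0011
empty [0.4982 0.2621 0.1181] 0.0049
yellow 35 [ 0.663 -0.257  0.109] 0.11395227719894963
lid 4164 [[0.518 0.372 0.17 ]
 [0.731 0.485 0.371]]
yellow 142 [ 0.655 -0.263  0.062] 0.11283607632781079
lid 6279 [[0.517 0.372 0.168]
 [0.726 0.484 0.363]]
```

Request:
{"fn": "arm_command", "kwargs": {
  "targets": [
    [0,0,-30,0,0,0],
    [-40,20,-20,0,0,-8],
    [-45,20,0,0,0,-8],
    [-45,20,0,0,0,0],
    [-45,20,0,0,0,0],
    [-45,20,0,0,0,0],
    [-45,20,0,0,0,0],
    [-45,20,0,0,0,0]
  ]
}}

```text
clock: 1.15
position: [0.324, 0.2485, 0.2988]
tool_rot: [3.142, -0.001, 1.482]
force: [1.8, 0.8, -0.2]
grip_width: 0.0855
```

Request:
{"fn": "arm_command", "kwargs": {
  "targets": [
    [-48,32,0,0,0,0],
    [-48,32,0,0,0,0],
    [-48,32,0,0,0,0],
    [-48,32,0,0,0,0],
    [-48,32,0,0,0,0],
    [-48,32,0,0,0,0],
    [-48,32,-10,0,0,0],
    [-48,32,-20,0,0,0]
  ]
}}

```text
clock: 1.95
position: [0.5104, -0.1018, 0.3238]
tool_rot: [3.138, -0.005, 1.484]
force: [-0.5, 0.9, -0.0]
grip_width: 0.0854
```

Request:
{"fn": "arm_command", "kwargs": {
  "targets": [
    [-40,27,15,0,0,0],
    [-40,27,20,0,0,0],
    [-30,20,20,0,0,1.2],
    [-15,10,10,0,0,0],
    [0,0,0,0,0,0],
    [0,0,0,0,0,0]
  ]
}}

```text
clock: 2.55
position: [0.5843, -0.2405, 0.2595]
tool_rot: [3.134, -0.003, 1.457]
force: [0.4, 0.9, 0.3]
grip_width: 0.0855
```

```bash
cat > look.py <<'E'
from h import *
import sys
s=bot.observe(); f=grab("wrist"); save(f,sys.argv[1]); P=cloud(f)
print(s["position"].round(4),np.degrees(s["tool_rot"]).round(2),s["clock"],s["force"].round(1))
hsv=cv2.cvtColor(f["color"],cv2.COLOR_RGB2HSV)
m=cv2.inRange(hsv,(100,120,50),(130,255,255))
k,l,st,c=cv2.connectedComponentsWithStats(m)
for i in range(1,k):
    if st[i,4]<30: continue
    q=P[l==i]; zt=np.percentile(q[:,2],90); top=q[q[:,2]>zt-.003]
    print(st[i],c[i].round(1),"top z",zt.round(4),"top centre",((top.min(0)+top.max(0))/2).round(4))
E
python3 look.py w1
```

```text
[ 0.5843 -0.2405  0.2595] [179.58  -0.18  83.45] 2.55 [0.4 0.9 0.3]
[308  30  17  21 281] [316.1  40.2] top z 0.0843 top centre [ 0.478  -0.231   0.2332]
[309  84  16  17 216] [316.4  92. ] top z 0.0842 top centre [ 0.5014 -0.2359  0.0832]
[310 183  15  21 239] [316.8 193. ] top z 0.1188 top centre [ 0.5901 -0.2456  0.1177]
```

View pics/w1.png

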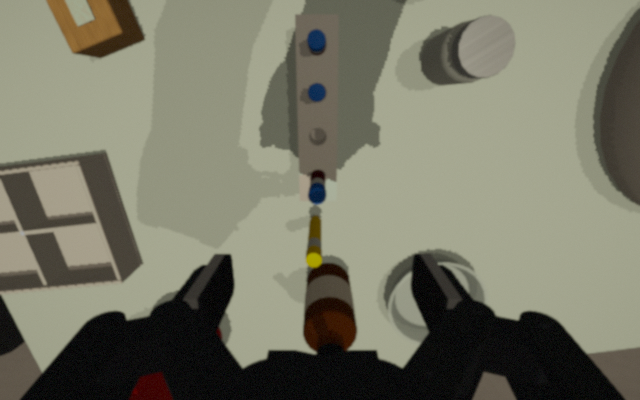

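The wrist view has the tall cap at (317,193), the free hole at (317,135), the yellow tube at (315,258) and the fingers on either side of the row. Aligning and descending.

Request:
{"fn": "arm_command", "kwargs": {
  "targets": [
    [-5,6,0,0.4,-0.2,0],
    [0,0,30,0,0,0],
    [0,0,30,0,0,0],
    [0,0,20,0,0,0],
    [0,0,0,0,0,0],
    [0,0,0,0,0,0]
  ]
}}

```text
clock: 3.2
position: [0.5938, -0.2428, 0.183]
tool_rot: [3.134, 0.0, 1.464]
force: [-0.5, -0.5, 0.4]
grip_width: 0.0854
```

```bash
python3 look.py w2
```

```text
[ 0.5938 -0.2428  0.183 ] [1.7959e+02 2.0000e-02 8.3860e+01] 3.2 [-0.5 -0.5  0.4]
[306   0  24  20 370] [318.1   7.6] top z 0.0843 top centre [ 0.4856 -0.2312  0.1948]
[307  64  23  25 438] [317.8  75.8] top z 0.0842 top centre [ 0.5051 -0.236   0.1949]
[307 199  22  29 510] [317.2 212.6] top z 0.1189 top centre [ 0.5571 -0.2438  0.2122]
```

```bash
sed -i 's/top=q\[.*$/top=q[abs(q[:,2]-zt)<.002]/; s/((top.min(0)+top.max(0))\/2)/(np.percentile(top,[3,97],axis=0).mean(0))/' look.py
python3 look.py w2
```

```text
[ 0.5938 -0.2427  0.183 ] [1.7958e+02 2.0000e-02 8.3860e+01] 3.25 [-0.6 -0.4  0.4]
[306   0  24  19 358] [318.    7.3] top z 0.0843 top centre [ 0.4603 -0.2312  0.0836]
[307  64  22  25 433] [317.7  75.7] top z 0.0843 top centre [ 0.5018 -0.236   0.0836]
[307 199  21  29 507] [317.1 212.6] top z 0.1188 top centre [ 0.5902 -0.2459  0.1182]
```

Request:
{"fn": "arm_command", "kwargs": {
  "targets": [
    [-4,-3.5,0,0.4,0,0],
    [0,0,20,0,0,0],
    [0,0,20,0,0,0],
    [0,0,15,0,0,0],
    [0,0,0,0,0,0],
    [0,0,0,0,0,0]
  ]
}}

```text
clock: 3.9
position: [0.5917, -0.2488, 0.1325]
tool_rot: [3.134, 0.002, 1.463]
force: [-0.5, -0.1, 0.2]
grip_width: 0.0851
```

Request:
{"fn": "arm_command", "kwargs": {
  "targets": [
    [2.5,-2,0,0.4,-0.1,0],
    [0,0,20,0.4,0,0],
    [0,0,20,0.4,0,0],
    [0,0,10,0.2,0,0],
    [0,0,0,0,0,0],
    [0,0,0,0,0,0]
  ]
}}

```text
clock: 4.5
position: [0.5904, -0.2462, 0.0813]
tool_rot: [-3.124, 0.005, 1.464]
force: [-0.8, -0.3, 0.4]
grip_width: 0.0853
```

Request:
{"fn": "arm_command", "kwargs": {
  "targets": [
    [0,0,2,-1,0.3,0],
    [0,0,0,0,0,0],
    [0,0,0,0,0,0]
  ]
}}

```text
clock: 4.8
position: [0.5907, -0.2466, 0.0801]
tool_rot: [3.139, -0.001, 1.463]
force: [0.4, 0.2, 0.4]
grip_width: 0.0854
```

```bash
python3 look.py w3
```

```text
[ 0.5907 -0.2466  0.0801] [ 1.7982e+02 -5.0000e-02  8.3840e+01] 4.8 [0.4 0.2 0.4]
[ 304   42   43   48 1577] [324.8  65.1] top z 0.0842 top centre [ 0.5018 -0.2362  0.0835]
[ 302  286   45   64 2317] [323.9 318.1] top z 0.1186 top centre [ 0.59   -0.2461  0.1181]
```

View pics/w3.png

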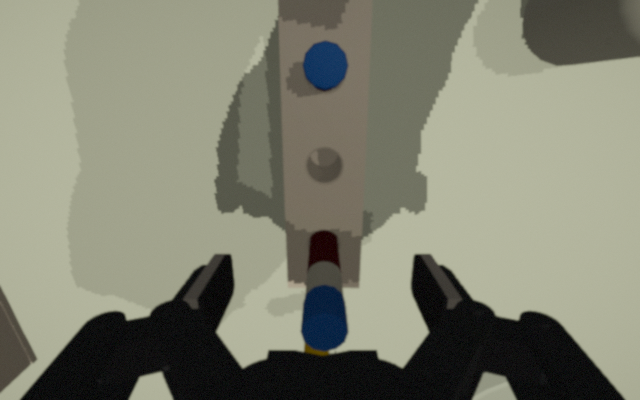

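The cap is at (324,318), centred between the fingers at (225,265) and (422,265). Upright and within 1 mm, so I close lightly.

Request:
{"fn": "arm_command", "kwargs": {
  "targets": [
    [0,0,0,0,0,0],
    [0,0,0,0,0,0],
    [0,0,0,0,0,0],
    [0,0,0,0,0,0],
    [0,0,0,0,0,0],
    [0,0,0,0,0,0],
    [0,0,0,0,0,0],
    [0,0,0,0,0,0]
  ],
  "grip": 0,
  "grip_force": 25
}}

```text
clock: 5.65
position: [0.591, -0.2467, 0.0809]
tool_rot: [3.138, -0.0, 1.463]
force: [-0.2, 0.0, 1.4]
grip_width: 0.0153
```

Request:
{"fn": "arm_command", "kwargs": {
  "targets": [
    [0,0,-5,0,0,0],
    [0,0,-10,0,0,0],
    [0,0,-15,0,0,0],
    [0,0,-20,0,0,0],
    [0,0,-20,0,0,0],
    [0,0,-10,0,0,0],
    [0,0,0,0,0,0]
  ]
}}

```text
clock: 6.35
position: [0.5911, -0.247, 0.1692]
tool_rot: [3.135, -0.0, 1.463]
force: [0.4, 0.4, -1.0]
grip_width: 0.0155
```

```bash
python3 look.py w4
```

```text
[ 0.5911 -0.247   0.1692] [179.63  -0.    83.82] 6.35 [ 0.4  0.4 -1. ]
[312   0  26  20 408] [324.6   8.2] top z 0.0841 top centre [ 0.461  -0.2314  0.0834]
[313  66  24  26 482] [324.3  78.1] top z 0.0841 top centre [ 0.5018 -0.2361  0.0834]
[ 299  284   47   64 2383] [322.2 316. ] top z 0.2068 top centre [ 0.59   -0.2471  0.2062]
```

View pics/w4.png

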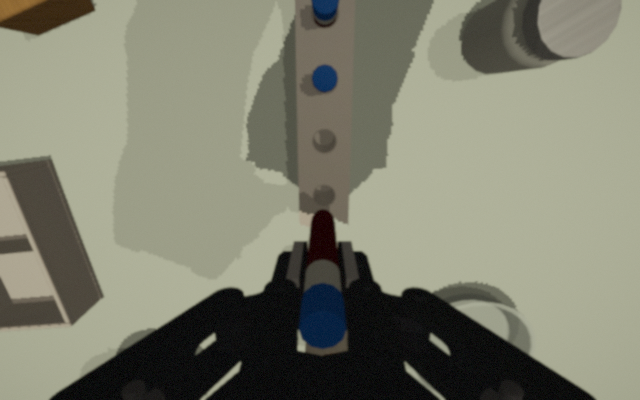

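The tube is held: cap at (322,316), dark red body down to (322,212), and its hole in the rack is now empty. I lift it higher and carry it.

Request:
{"fn": "arm_command", "kwargs": {
  "targets": [
    [0,0,-25,0.2,0,0],
    [0,0,-30,0,0,0],
    [0,0,-30,0.1,0,0],
    [10,-3,-20,0,0,0],
    [20,-6,-5,0,0,0],
    [30,-9,0,0,0,0],
    [35,-11,0,0,0,0],
    [35,-11,0,0,0,0]
  ]
}}

```text
clock: 7.2
position: [0.5617, -0.1135, 0.276]
tool_rot: [-3.133, 0.001, 1.456]
force: [0.2, 0.4, -0.8]
grip_width: 0.0153
```

Request:
{"fn": "arm_command", "kwargs": {
  "targets": [
    [35,-11,0,0,0,0],
    [35,-11,0,0,0,0],
    [35,-11,0,0,0,0],
    [35,-11,0,0,0,0],
    [35,-11,0,0,0,0],
    [30,-9,0,0,0,0],
    [20,-6,0,0,0,0],
    [10,-3,0,0,0,0]
  ]
}}

```text
clock: 8.0
position: [0.5097, 0.1419, 0.2706]
tool_rot: [-3.124, 0.003, 1.461]
force: [-0.2, -0.9, -0.1]
grip_width: 0.0155
```

Request:
{"fn": "arm_command", "kwargs": {
  "targets": [
    [15,-4,0,-0.5,0.1,0],
    [30,-7,0,-0.3,0.1,0],
    [30,-7,0,0,0,0],
    [22,-6,0,0,0,0],
    [10,-3,0,0,0,0],
    [5,-1,0,0,0,0],
    [0,0,0,0,0,0],
    [0,0,0,0,0,0]
  ]
}}

```text
clock: 8.8
position: [0.4941, 0.2555, 0.2673]
tool_rot: [-3.136, 0.004, 1.456]
force: [0.1, -1.8, 0.0]
grip_width: 0.0154
```

```bash
python3 look.py w5
```

```text
[0.4941 0.2555 0.2673] [-179.66    0.24   83.44] 8.8 [ 0.1 -1.8  0. ]
[255 253  22  26 409] [265.3 265.8] top z 0.1668 top centre [0.5456 0.1998 0.166 ]
[394 256  22  26 418] [404.  268.7] top z 0.1669 top centre [0.5621 0.3174 0.1663]
[ 299  284   48   64 2471] [322.1 316.2] top z 0.305 top centre [0.4936 0.2554 0.3044]
```

View pics/w5.png

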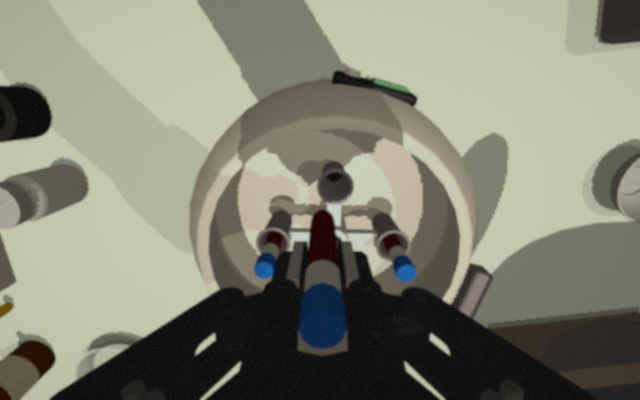

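The bucket's mouth shows at about (335,180), just beyond the tube's bottom at (322,213). Neighbouring caps are at (265,266) and (404,269). Now I measure the mouth from this view.

```bash
cat > rim.py <<'E'
from h import *
import sys
f=grab("wrist"); P=cloud(f); s=bot.observe()
near=np.hypot(P[...,0]-.4945,P[...,1]-.2669)<.024
m=near&(abs(P[...,2]-.115)<.006)
q=P[m]; print("rim z",np.median(q[:,2]).round(4),len(q))
q=P[near&(abs(P[...,2]-np.median(q[:,2]))<.0025)]
c,r=cv2.minEnclosingCircle(q[:,:2].astype(np.float32)); print("enclosing",np.round(c,4),r)
p=q[:,:2]; sol=np.linalg.lstsq(np.c_[2*p,np.ones(len(p))],(p**2).sum(1),rcond=None)[0]
print("lsq circle",sol[:2].round(4),np.sqrt(sol[2]+sol[:2]@sol[:2]).round(4))
# colour: dark inside of the mouth
g=cv2.cvtColor(f["color"],cv2.COLOR_RGB2GRAY)
u,v=proj(f,[[.4945,.2669,.115]])[0]; print("predicted px",u.round(1),v.round(1))
c2=f["color"][max(0,int(v)-40):int(v)+40,int(u)-60:int(u)+60,::-1].copy()
cv2.imwrite(f"pics/{sys.argv[1]}.png",cv2.resize(c2,None,fx=6,fy=6,interpolation=2))
# tube upright: cap top vs lowest visible tube points
hsv=cv2.cvtColor(f["color"],cv2.COLOR_RGB2HSV)
t=P[(P[...,2]>s["position"][2]-.075)&(P[...,2]<s["position"][2]+.04)&(np.hypot(P[...,0]-s["position"][0],P[...,1]-s["position"][1])<.02)]
for a,b in [(-.07,-.05),(-.05,-.03),(-.03,-.02),(.022,.034)]:
    z=t[:,2]-s["position"][2]; k=t[(z>a)&(z<b)]
    if len(k)>5: print((a,b),len(k),"mean",k.mean(0).round(4),"y range",np.percentile(k[:,1],[2,98]).round(4),"min x",np.percentile(k[:,0],3).round(4))
E
python3 rim.py c2
```

```text
rim z 0.1146 524
enclosing [0.4952 0.2673] 0.01778087206184864
lsq circle [0.4948 0.2669] 0.0156
predicted px 335.2 186.0
(-0.07, -0.05) 205 mean [0.4875 0.256  0.2097] y range [0.2482 0.2629] min x 0.4856
(-0.05, -0.03) 342 mean [0.4877 0.256  0.2278] y range [0.2479 0.2629] min x 0.4858
(-0.03, -0.02) 230 mean [0.4879 0.256  0.2425] y range [0.2479 0.2629] min x 0.486
(0.022, 0.034) 1799 mean [0.4876 0.2563 0.2961] y range [0.2416 0.2722] min x 0.4809
```

View pics/c2.png

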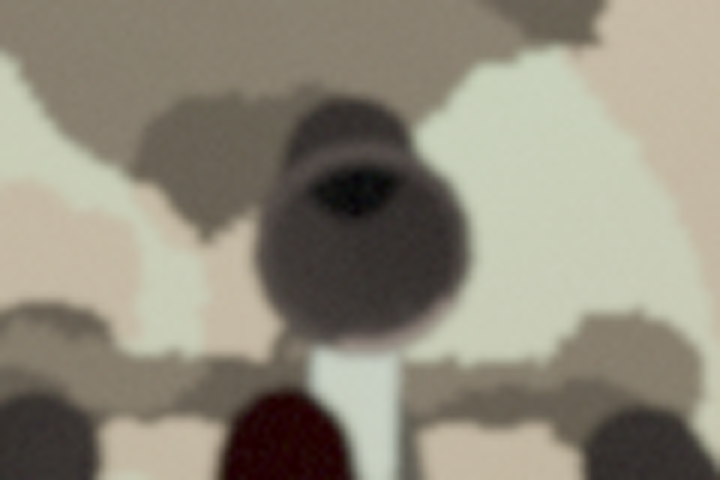

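The crop shows the open mouth ringed at centre with nothing in it. The rim circle (0.4949, 0.2671) agrees with the rotor geometry (0.4945, 0.2669). I centre the tube over it and descend.

Request:
{"fn": "arm_command", "kwargs": {
  "targets": [
    [6,0,0,-0.3,0.2,0],
    [5,0,0,0,0,0],
    [0,0,10,0,0,0],
    [0,0,15,0,0,0],
    [0,0,15,0,0,0],
    [0,0,10,0,0,0],
    [0,0,0,0,0,0],
    [0,0,0,0,0,0]
  ]
}}

```text
clock: 9.7
position: [0.4959, 0.2661, 0.2138]
tool_rot: [3.142, 0.0, 1.454]
force: [0.8, -0.3, -0.6]
grip_width: 0.0157
```

```bash
python3 look.py w6; python3 rim.py c3
```

```text
[0.4959 0.2661 0.2138] [1.800e+02 2.000e-02 8.333e+01] 9.7 [ 0.8 -0.3 -0.6]
[ 299  284   48   64 2473] [322.1 316.1] top z 0.2514 top centre [0.4952 0.266  0.2508]
[236 287  13   9  43] [243.5 290.6] top z 0.2422 top centre [0.4807 0.2368 0.2425]
rim z 0.1148 566
enclosing [0.4951 0.2667] 0.017671070992946625
lsq circle [0.4947 0.2669] 0.0156
predicted px 323.2 202.8
(-0.07, -0.05) 210 mean [0.4895 0.2669 0.1564] y range [0.2589 0.2738] min x 0.4877
(-0.05, -0.03) 343 mean [0.4896 0.2669 0.1745] y range [0.2588 0.2738] min x 0.4877
(-0.03, -0.02) 233 mean [0.4898 0.2669 0.1892] y range [0.2588 0.2738] min x 0.4878
(0.022, 0.034) 1803 mean [0.4891 0.2669 0.2427] y range [0.2525 0.2827] min x 0.4824
```

Request:
{"fn": "arm_command", "kwargs": {
  "targets": [
    [0.6,-0.7,6,0,0,0],
    [0,0,6,0,0,0],
    [0,0,3,0,0,0],
    [0,0,0,0,0,0],
    [0,0,0,0,0,0],
    [0,0,0,0,0,0]
  ]
}}

```text
clock: 10.4
position: [0.4958, 0.2673, 0.1989]
tool_rot: [3.14, -0.001, 1.455]
force: [1.0, -0.8, -0.5]
grip_width: 0.0153
```

```bash
python3 look.py w7; python3 rim.py c4
python3 - <<'E'
from h import *
out=[]
for n,(x,y) in dict(scene=(370,110),side=(150,40)).items():
    f=grab(n); out.append(cv2.resize(f["color"][y:y+150,x:x+150,::-1],(400,400),interpolation=3))
cv2.imwrite("pics/fin.png",np.hstack(out))
E
```

```text
[0.4958 0.2673 0.1989] [ 1.799e+02 -9.000e-02  8.334e+01] 10.4 [ 1.  -0.8 -0.5]
[ 298  284   49   65 2491] [322.  316.3] top z 0.2365 top centre [0.495  0.2671 0.2359]
rim z 0.1148 631
enclosing [0.4951 0.2669] 0.017772430554032326
lsq circle [0.4947 0.2669] 0.0157
predicted px 321.5 209.5
(-0.07, -0.05) 211 mean [0.4896 0.2682 0.1413] y range [0.2602 0.2751] min x 0.4878
(-0.05, -0.03) 345 mean [0.4896 0.268  0.1596] y range [0.2603 0.275 ] min x 0.4876
(-0.03, -0.02) 224 mean [0.4897 0.268  0.1742] y range [0.2599 0.275 ] min x 0.4878
(0.022, 0.034) 1775 mean [0.4891 0.2679 0.2276] y range [0.2537 0.2836] min x 0.4823
```

View pics/fin.png

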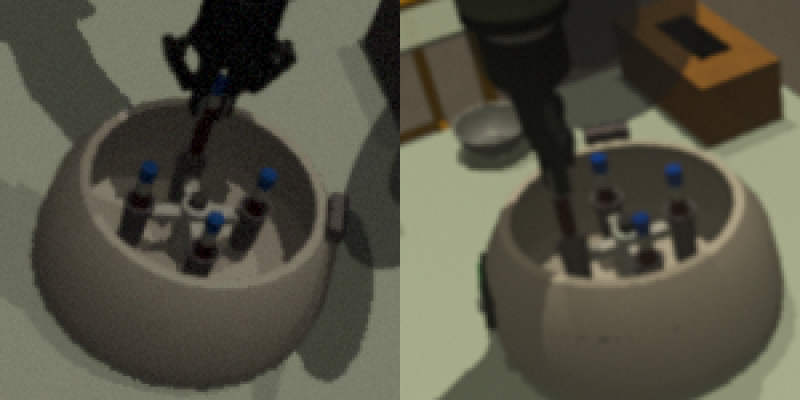

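View pics/w7.png

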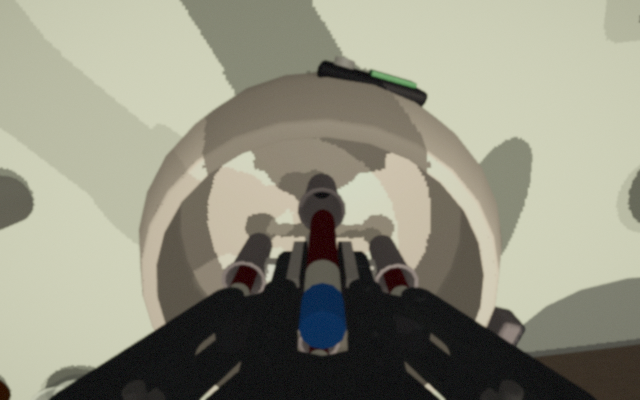

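All views show the tube upright over the mouth, and the tube, bucket and rotor are where they should be. The offset is within about 1 mm and the gap is about 11 mm. I confirm it is still and hand in.

Request:
{"fn": "arm_command", "kwargs": {
  "targets": [
    [0,0,0,0,0,0],
    [0,0,0,0,0,0]
  ]
}}

```text
clock: 10.8
position: [0.4958, 0.2673, 0.1991]
tool_rot: [3.14, -0.002, 1.454]
force: [0.3, 0.0, 0.6]
grip_width: 0.0154
```

Run:
```python
from h import *
s=bot.observe(); print(s["position"].round(4),abs(s["qd"]).max(),s["force"].round(1),s["grip_width"],np.degrees(s["tool_rot"]).round(2))
if np.hypot(s["position"][0]-.4953,s["position"][1]-.2669)<.003 and abs(s["position"][2]-.1985)<.003: print(bot.job_done())
```

```text
[0.4958 0.2673 0.1991] 0.0023806207536639042 [0.3 0.  0.6] 0.015381258011591794 [ 1.7989e+02 -1.0000e-01  8.3340e+01]
the job is handed in; nothing more can be done
None
```

I took the tall tube from the rack with a 25 N grip and carried it upright to the centrifuge. I handed the job in at about 10.8 s, holding it still over the empty bucket.

- **Centring:** the tube axis is at about (0.4955, 0.2677) and the bucket's mouth at (0.4949, 0.2669), so they are within about 1 mm. That is finer than the 2 mm camera calibration.
- **Height:** the tube's bottom is at about 0.126 m and the measured rim at 0.115 m, a gap of about 11 mm.
- **Upright and still:** tool tilt is about 0.1° and the arm is at rest.
- **Contact:** wrist force readings stayed under about 2 N throughout. The last pictures show the rotor's three tubes and its buckets where they were.
- **Checks that disagreed:** a first rough reading of the bucket from the two fixed cameras was about 5 mm off. The wrist camera's rim fit and the rotor geometry agreed within 1 mm, so I used those.
- **Not checked:** I did not take a final picture of the rack, short tubes and other objects after the carry.

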